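# Hold the bean dispenser's gate open at the rider

### The arm

A 7-joint arm with a two-finger parallel gripper is mounted at the origin on a cart in front of the work surface, level with it; the furniture and walls round the work are solid. World frame = base frame: x ahead of the robot, y to its left, z up, the work surface at z = 0. Lengths are in m, angles in rad, forces in N, time in s.
With the tool pointing down it reaches from about 0.4 to 0.85 m from the base axis. Payload 10.4 kg.
Tool frame: the origin (TCP) lies midway between the tips of the shut fingers; the grasp point (between the pads) lies hold_point_z behind it (hold_point_z is the distance from the TCP to the grasp point, in m); z points along the fingers, y is the line along which they close (so a half turn about z gives the same grasp; the last joint's range is limited). The gripper opens to 87 mm and grips with 3 to 60 N. Pads are 19 mm wide; open, the fingers measure 117 mm over their backs; the gripper's body (75 mm by 190 mm) begins 51 mm behind the grasp point.
Start: joints at [-1.343, 0.332, -0.065, 1.46, 0.022, 1.35, -0.088], TCP at [0.155, 0.605, 0.183] pointing down, gripper open.
Joint ranges: [-2.6, 2.6], [-0.5, 2.12], [-1.47, 1.34], [0.16, 2.42], [-1.27, 4.41], [0.06, 2.06], [-2.6, 2.6]. Speed limits (rad/s): [2.22, 2.22, 2.79, 2.79, 3.14, 3.14, 3.14].

### API

Orientations are given as a unit quaternion [x, y, z, w].
In Python, from bench import * gives the robot as it stands. The module is installed in compiled form; this text tells all that it offers.
- The arm moves only by the tool drive_tool, never from a script. Its argument "increments" is a list of rows, each a list of 6 numbers: the shift along the tool's x, y, z scaled (see below), then the turn, a rotation vector about the tool's x, y, z scaled (see below). In form: [[dx, dy, dz, rx, ry, rz], ...]. A call has exactly 5 rows; each row is the pose to reach, as a shift and turn from the pose commanded when the call began, along the tool's axes at that moment; what a row does not reach only later rows make up. The controller multiplies each number of a shift by 300 mm and each number of a turn by pi/4 rad. A row lasts 1/12 s, in which the tool goes at most 41.7 mm and 7.16 degrees, less where a joint would pass 70% of its speed; a pose out of reach is approached as far as the arm can. A call with a number of a shift or a turn outside -1 to 1 is refused whole. A call with a gripper value outside its range is refused whole. "claw" is the closure, from 0 (fully open) to 1 (shut), set as the call begins (left out, the last holds). The fingers move at their own pace and stop on an object; "force" is the grip in N (left out, the last holds). Time passes only in rows, so rows that repeat a pose let the fingers close, or fill a call up. It gives the time, the measured TCP pose, the force, the opening and the grip force at its end, in the units of the state.
- read_state(): the state, without advancing time (a new reading comes with each control period).
- camera(name): name is "side" or "top" or "wrist"; returns the picture (384x512x3 uint8, blue, green, red); there is no depth.
- get_calibration(name): a dict with "K" (3x3 intrinsics, pixels), "position" and "rotation" of the camera in the world. Camera axes: x right, y down, z forward; pixel columns grow to the right and rows downward; lengths in m; the calibration is good to about 2 mm. A picture is of the moment at which its call begins: read the wrist's pose just before it. get_calibration takes no time and is no camera call; for the wrist camera it gives the pose at the moment of the call.
- close_job(): hands the job in; it is judged then, once.
The state is a dict: "time": time; "joint_positions": joint angles; "joint_vel": joint speeds; "joint_torque": joint torques, N m; "ee_pos": TCP position; "eef_rot": TCP orientation; "ft_force": force on the tool from outside, world axes, zero at the start; "torque": the same for the moment, N m; "width": finger opening in m; "grip_force": force on a finger pad.
Only numpy, scipy, OpenCV 4.12 (cv2) and the standard library are available. Lean on these libraries where they do the work, as an engineer would, in place of code of your own. Each camera call takes 0.05 s, during which the arm holds its last target. There are 200 camera calls.

### The job

Make the coffee bean dispenser ready to pour: pull the catch tray at its foot out to its stop, then pull the spring-loaded gate slide on top out towards the same front by its upright knob until its pointer is level with the rider's pointer, and keep it there. Finish while still holding the gate at that mark (let go and it springs shut); do not shift the rider, and leave the coffee tin, mug, pastry cutter and timer where they stand.

Things in the scene. Friction and masses are not known exactly. Their poses are not given: they have to be found in the camera images.
- dispenser: Coffee bean dispenser, fixed: low wooden housing 230 mm deep (its x), 176 mm wide (its y), flat deck at z = 70 mm; at the deck's rear a round steel hopper (94 mm across, centred at x = +65 mm) with a wooden lid, top at z = 167 mm. Origin: centre of the underside, on the worktop. x points to the rear (hopper), the front faces -x, roughly to the robot; z up.
- tray (a joint): Catch tray under the deck, which slides out of the dispenser's front (along the dispenser's -x); value in m, 0 = shut, 0.070 = fully out at its stop. It starts nearly shut, runs with about 1.5 N of friction and stays where it is left.
- tray_handle (a point): Middle of the tray's handle: a round steel bar 10 mm thick, 80 mm long along the dispenser's y, 45 mm above the worktop, 38 mm in front of the tray's front panel on a leg at each end (free gap behind the bar 33 mm, 70 mm between the legs). Moves with the tray. Axes as the dispenser's.
- gate_knob (a point): Where to grip the gate's upright wooden knob: on its axis, 34 mm above the deck. The knob's top is 57 mm above the deck; head 26 mm across (from 48 mm up), stem about 21 mm thick. It stands on a flat steel slide 42 mm wide, top 7 mm above the deck. Moves with the gate. Axes as the dispenser's.
- gate_pointer (a point): Tip of the gate's pointer: a dark steel strip 4 mm wide sticking out of the slide towards the dispenser's +y, square to the travel and in line with the knob's axis (same x in the dispenser's frame); tip 55 mm from the axis, 9 mm above the deck. Moves with the gate. Axes as the dispenser's.
- rider_tip (a point): The mark: tip of the rider's 4 mm wide dark pointer, facing the gate's pointer. The rider is a steel block 10 x 14 x 16 mm on a rail along the deck's +y edge, 22 to 52 mm in front (dispenser's -x) of the shut gate's pointer, held only by 4 N of friction. The gate is at the mark when both pointers have the same x along the dispenser's x axis (2 mm gap between the tips).
- gate: The gate slide (plate, pointer and knob in one piece); origin on the deck below the knob's axis, axes as the dispenser's. It slides along the dispenser's -x by at most 65 mm and starts shut, with its origin at x = -35 mm in the dispenser's frame. A spring draws it shut: about 3 N when shut, 0.9 N more per 10 mm.
- coffee_tin: Dark coffee tin with a lid, 99 mm across, 152 mm high, loose, beside the dispenser. Bystander. Origin: centre of its underside.
- mug: White spotted mug with a handle, 78 x 114 x 93 mm, loose, at the other side of the dispenser. Bystander. Origin: centre of its underside.
- cutter: Round steel pastry cutter, 59 mm across, 30 mm high, loose, near the dispenser's front left. Bystander. Origin: centre of its underside.
- timer: Round kitchen timer with a knob, 70 mm across, 41 mm high, loose, near the worktop's front edge. Bystander. Origin: centre of its underside.

How it is judged:
By the outcome, as a careful person would: the job done as asked, in the order asked, and still so for the second after the job is handed in, while the arm keeps its last pose, push and grip.
It also fails if it takes over 51 s, if anything falls off the work surface, if the arm or the gripper's body presses on something with over 40 N, if the wrist force passes 120 N, or if a joint passes its speed limit or range.

## Working session

There is one attempt and no reset: what is moved stays moved. The work goes in short steps, Python scripts to look and compute and a tool call to move; the robot and the scene stay as the last step left them, time stands still between calls to the robot, and variables do not carry over. Pictures are saved under pics/ and viewed, at most 10 in all, crops included, and the job is handed in when it is done.

Besides the shell and the picture viewer there is one more tool, called by a JSON object that holds its "op" and its "data". drive_tool: Moves the arm, as the interface text tells. Its arguments: {"type":"object","properties":{"increments":{"type":"array","items":{"type":"array","items":{"type":"number"}}},"claw":{"type":"number"},"force":{"type":"number"}},"required":["increments"]}

```bash
mkdir -p pics
python3 - <<'E'
from bench import *
import cv2,numpy as np
s=read_state();print({k:np.round(v,3).tolist() for k,v in s.items()})
for n in("top","side"):
    cv2.imwrite(f"pics/{n}0.png",camera(n)); c=get_calibration(n);print(n,{k:np.round(v,4).tolist() for k,v in c.items()})
E
ls
```

```text
{'time': 0.0, 'joint_positions': [-1.343, 0.333, -0.065, 1.461, 0.022, 1.35, -0.089], 'joint_vel': [-0.0, -0.0, 0.001, 0.002, 0.001, -0.0, 0.001], 'joint_torque': [-0.0, -62.327, 0.024, -38.991, -0.061, 0.04, 0.0], 'ee_pos': [0.155, 0.605, 0.183], 'eef_rot': [0.125, 0.992, -0.001, -0.0], 'ft_force': [-1.252, -0.1, 0.284], 'torque': [-0.0, -0.016, 0.019], 'grip_force': 0.0, 'width': 0.087}
top {'K': [[360.1088, 0.0, 255.185], [0.0, 360.1088, 195.2411], [0.0, 0.0, 1.0]], 'position': [0.4556, 0.0434, 1.0065], 'rotation': [0.7109, -0.7022, 0.0323, -0.0191]}
side {'K': [[393.3943, 0.0, 262.972], [0.0, 393.3943, 194.1835], [0.0, 0.0, 1.0]], 'position': [0.0683, -0.6985, 0.4274], 'rotation': [0.7867, -0.2302, 0.163, -0.5492]}
pics
```

View pics/top0.png

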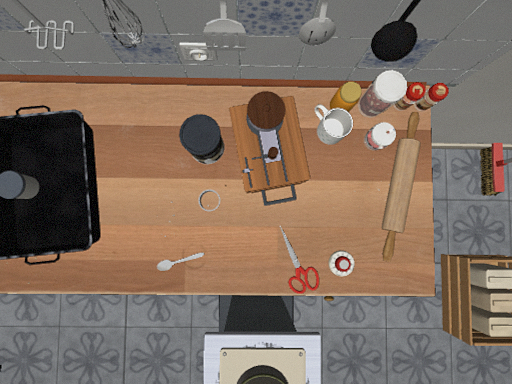

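View pics/side0.png

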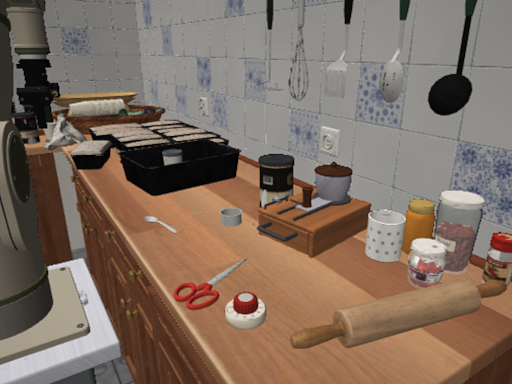

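Top view: the dispenser deck spans roughly (230,106)–(310,192), with the tray handle near (280,198), the knob at (272,153) and the gate/rider pointers near (255,158)/(247,170). The side view agrees. I'll zoom in on the top view next.

Run:
```python
import cv2
a=cv2.imread("pics/top0.png")[85:210,220:320]
b=cv2.imread("pics/side0.png")[150:260,245:385]
cv2.imwrite("pics/c0.png",cv2.resize(a,(480,600),interpolation=cv2.INTER_CUBIC))
```

```text
(no output)
```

View pics/c0.png

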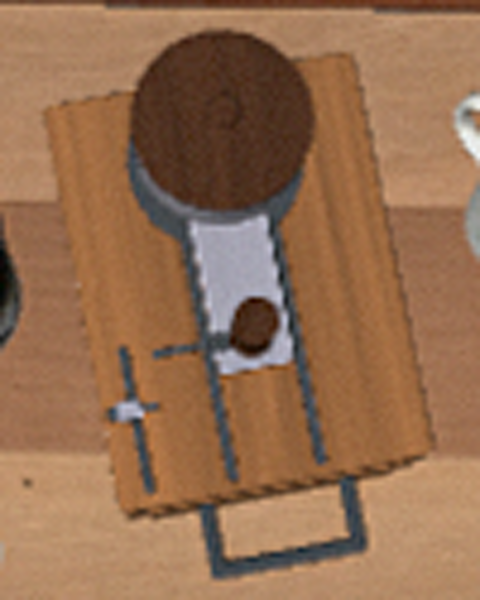

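```bash
cat > h.py <<'E'
from bench import *
import numpy as np, cv2
from scipy.spatial.transform import Rotation as R
from scipy.optimize import least_squares
def ray(cal,p,z):
    K=np.array(cal["K"]);r=np.array(cal["rotation"]);M=R.from_quat(r).as_matrix() if r.size==4 else r
    d=M@np.linalg.inv(K)@[p[0],p[1],1]; o=np.array(cal["position"]); return o+d*(z-o[2])/d[2]
def rel(dw,eq): # world shift -> controller units
    return np.round(R.from_quat(eq).inv().apply(dw)/0.3,4)
E
python3 - <<'E'
from h import *
c=get_calibration("top")
f=lambda x,y,z:ray(c,(220+x/4.8,85+y/4.8),z)
P=np.array([f(47,108,.07),f(353,55,.07),f(433,455,.07),f(128,513,.07)])
L=np.array([[.115,.088],[.115,-.088],[-.115,-.088],[-.115,.088]])
def T(q,l):
    a=q[2];return np.array(l)@np.array([[np.cos(a),np.sin(a)],[-np.sin(a),np.cos(a)]])+q[:2]
s=least_squares(lambda q:(T(q,L)-P[:,:2]).ravel(),[.65,0,0]);q=s.x
print("pose",q,np.degrees(q[2]),"res mm",1e3*s.fun.round(4))
for n,p in dict(knobtop=(257,318,.127),gtip=(155,354,.079),gbase=(205,347,.079),rider=(130,410,.086),rtip=(157,407,.079),handle=(291,558,.045),hl=(217,572,.045),hr=(365,545,.045),lid=(224,120,.167)).items():
    w=f(*p);a=q[2];d=w[:2]-q[:2];print(n,w.round(4),"local",np.round([d@[np.cos(a),np.sin(a)],d@[-np.sin(a),np.cos(a)]],4))
for l in([-.035,0],[-.16,0],[-.16,.3]):print(l,T(q,l))
print(R.from_quat(read_state()["eef_rot"]).as_matrix().round(3))
for n in("hold_point_z",):
    print(globals().get(n))
E
```

```text
pose [ 0.66124152 -0.01134492  0.20155035] 11.54798448976318 res mm [-0.1  1.5  2.1 -1.7 -0.4 -3.  -1.6  3.2]
knobtop [ 0.6296 -0.0168  0.127 ] local [-0.0321  0.001 ]
gtip [0.6185 0.0351 0.079 ] local [-0.0326  0.0541]
gbase [0.6227 0.0081 0.079 ] local [-0.0339  0.0267]
rider [0.5867 0.0482 0.086 ] local [-0.0611  0.0733]
rtip [0.5895 0.0337 0.079 ] local [-0.0612  0.0585]
handle [ 0.5106 -0.0424  0.045 ] local [-0.1538 -0.0003]
hl [ 0.5023 -0.0012  0.045 ] local [-0.1537  0.0418]
hr [ 0.5184 -0.0838  0.045 ] local [-0.1544 -0.0424]
lid [0.7207 0.0031 0.167 ] local [0.0612 0.0023]
[-0.035, 0] [ 0.62695001 -0.01835152]
[-0.16, 0] [ 0.50448034 -0.04337509]
[-0.16, 0.3] [0.44442378 0.25055213]
[[-0.969  0.248 -0.   ]
 [ 0.248  0.969 -0.001]
 [-0.    -0.001 -1.   ]]
0.0187
```

{"op": "drive_tool", "data": {"increments": [[-0.09, -0.09, 0, 0, 0, -0.115], [-0.18, -0.18, 0, 0, 0, -0.23], [-0.27, -0.27, 0, 0, 0, -0.345], [-0.36, -0.36, 0, 0, 0, -0.46], [-0.45, -0.45, 0, 0, 0, -0.576]], "claw": 1, "force": 30}}

```text
time: 0.52
ee_pos: [0.2529, 0.4393, 0.1829]
eef_rot: [-0.103, 0.995, -0.0, -0.0]
ft_force: [0.4, 0.9, -0.8]
width: 0.0617
grip_force: 0.0
```

{"op": "drive_tool", "data": {"increments": [[-0.039, -0.117, 0, 0, 0, 0], [-0.077, -0.233, 0, 0, 0, 0], [-0.116, -0.35, 0, 0, 0, 0], [-0.154, -0.466, 0, 0, 0, 0], [-0.193, -0.582, 0, 0, 0, 0]]}}

```text
time: 0.93
ee_pos: [0.3445, 0.2799, 0.1832]
eef_rot: [-0.101, 0.995, 0.0, -0.0]
ft_force: [0.5, 0.1, -0.0]
width: 0.0282
grip_force: 0.0
```

{"op": "drive_tool", "data": {"increments": [[-0.039, -0.117, 0, 0, 0, 0], [-0.077, -0.233, 0, 0, 0, 0], [-0.116, -0.35, 0, 0, 0, 0], [-0.154, -0.466, 0, 0, 0, 0], [-0.193, -0.582, 0, 0, 0, 0]]}}

```text
time: 1.35
ee_pos: [0.4361, 0.1204, 0.1833]
eef_rot: [-0.101, 0.995, 0.0, -0.0]
ft_force: [0.7, 0.8, 0.2]
width: 0.0018
grip_force: 0.0
```

{"op": "drive_tool", "data": {"increments": [[-0.039, -0.117, 0, 0, 0, 0], [-0.077, -0.233, 0, 0, 0, 0], [-0.116, -0.35, 0, 0, 0, 0], [-0.154, -0.466, 0, 0, 0, 0], [-0.193, -0.582, 0, 0, 0, 0]]}}

```text
time: 1.77
ee_pos: [0.5278, -0.0389, 0.1833]
eef_rot: [-0.101, 0.995, 0.0, 0.0]
ft_force: [0.5, -0.4, 0.2]
width: 0.0001
grip_force: 0.0
```

Run:
```python
from h import *
s=read_state();print(s["ee_pos"],s["eef_rot"],s["width"],s["ft_force"])
c=get_calibration("wrist");print(c)
im=camera("wrist");cv2.imwrite("pics/w1.png",im)
a=.2016
K=np.array(c["K"]);M=R.from_quat(c["rotation"]).as_matrix() 
for n,w in dict(handle=(.5106,-.0424,.045),tcp=s["ee_pos"]).items():
    v=M.T@(np.array(w)-c["position"]);v=K@v;print(n,v[:2]/v[2])
```

```text
[ 0.52783836 -0.03894175  0.18329905] [-1.00755202e-01  9.94911242e-01  7.22058573e-05  6.02675750e-05] 0.00011761462572350056 [ 0.51561892 -0.41682392  0.20815655]
{'K': array([[327.33074015,   0.        , 255.8424163 ],
       [  0.        , 327.33074015, 188.57561415],
       [  0.        ,   0.        ,   1.        ]]), 'position': array([ 0.44998286, -0.05405053,  0.38493733]), 'rotation': array([0.62588313, 0.76575876, 0.11479648, 0.09330377])}
handle [254.95894308 149.99040867]
tcp [254.5410099  214.08298816]
```

View pics/w1.png

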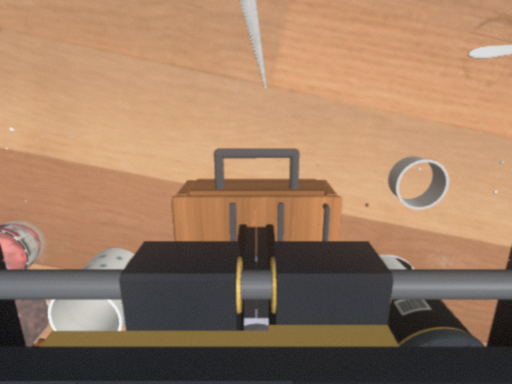

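The wrist image shows the handle bar at about (257,153), where I predicted (255,150), and it is square to the tool. Lowering the shut fingers behind the bar.

{"op": "drive_tool", "data": {"increments": [[-0.017, 0, 0.05, 0, 0, 0], [-0.017, 0, 0.15, 0, 0, 0], [-0.017, 0, 0.28, 0, 0, 0], [-0.017, 0, 0.4, 0, 0, 0], [-0.017, 0, 0.45, 0, 0, 0]]}}

```text
time: 2.23
ee_pos: [0.5294, -0.0361, 0.0437]
eef_rot: [-0.101, 0.995, -0.0, -0.003]
ft_force: [-0.6, 0.0, -0.4]
width: 0.0005
grip_force: 0.0
```

{"op": "drive_tool", "data": {"increments": [[0, 0, 0.03, 0, 0, 0], [0, 0, 0.065, 0, 0, 0], [0, 0, 0.065, 0, 0, 0], [0, 0, 0.065, 0, 0, 0], [0, 0, 0.065, 0, 0, 0]]}}

```text
time: 2.65
ee_pos: [0.5334, -0.0362, 0.03]
eef_rot: [-0.101, 0.995, 0.0, 0.001]
ft_force: [-0.3, -0.5, 0.6]
width: 0.0005
grip_force: 0.0
```

{"op": "drive_tool", "data": {"increments": [[0.02, 0, 0, 0, 0, 0], [0.04, 0, 0, 0, 0, 0], [0.06, 0, 0, 0, 0, 0], [0.08, 0, 0, 0, 0, 0], [0.1, 0, 0, 0, 0, 0]]}}

```text
time: 3.07
ee_pos: [0.5023, -0.0424, 0.029]
eef_rot: [-0.101, 0.995, 0.0, 0.0]
ft_force: [-0.1, -0.4, 0.7]
width: 0.0006
grip_force: 0.0
```

{"op": "drive_tool", "data": {"increments": [[0.025, 0, 0, 0, 0, 0], [0.05, 0, 0, 0, 0, 0], [0.075, 0, 0, 0, 0, 0], [0.1, 0, 0, 0, 0, 0], [0.12, 0, 0, 0, 0, 0]]}}

```text
time: 3.48
ee_pos: [0.4668, -0.0496, 0.0288]
eef_rot: [-0.101, 0.995, 0.0, -0.0]
ft_force: [1.2, -0.0, 0.2]
width: 0.0004
grip_force: 0.0
```

{"op": "drive_tool", "data": {"increments": [[0.007, 0, 0, 0, 0, 0], [0.014, 0, 0, 0, 0, 0], [0.021, 0, 0, 0, 0, 0], [0.028, 0, 0, 0, 0, 0], [0.035, 0, 0, 0, 0, 0]]}}

```text
time: 3.9
ee_pos: [0.4575, -0.0515, 0.0288]
eef_rot: [-0.101, 0.995, -0.0, 0.0]
ft_force: [-0.9, 0.2, 0.1]
width: 0.0004
grip_force: 0.0
```

{"op": "drive_tool", "data": {"increments": [[0.006, 0, 0, 0, 0, 0], [0.012, 0, 0, 0, 0, 0], [0.018, 0, 0, 0, 0, 0], [0.024, 0, 0, 0, 0, 0], [0.03, 0, 0, 0, 0, 0]]}}

```text
time: 4.32
ee_pos: [0.4485, -0.0534, 0.0288]
eef_rot: [-0.101, 0.995, 0.0, 0.0]
ft_force: [-0.3, -0.2, 0.6]
width: 0.0007
grip_force: 0.0
```

Run:
```python
from h import *
print(read_state()["ft_force"],read_state()["ee_pos"])
a=camera("wrist");cv2.imwrite("pics/w2.png",a)
```

```text
[-0.25871196 -0.23244629  0.59912254] [ 0.44852249 -0.05336318  0.02882084]
```

View pics/w2.png

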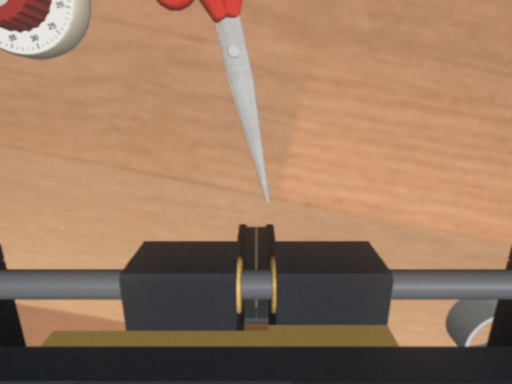

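The bar isn't in view in front of the fingers, only the scissors' tip near (267,200). I'll check from the fixed cameras.

Run:
```python
from h import *
a=camera("top")[85:235,200:330];b=camera("side")[140:300,200:400]
a=cv2.resize(a,(390,450),interpolation=2);b=cv2.resize(b,(400,320),interpolation=2)
o=np.zeros((450,790,3),np.uint8);o[:,:390]=a;o[:320,390:]=b
cv2.imwrite("pics/ts2.png",o)
```

```text
(no output)
```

View pics/ts2.png

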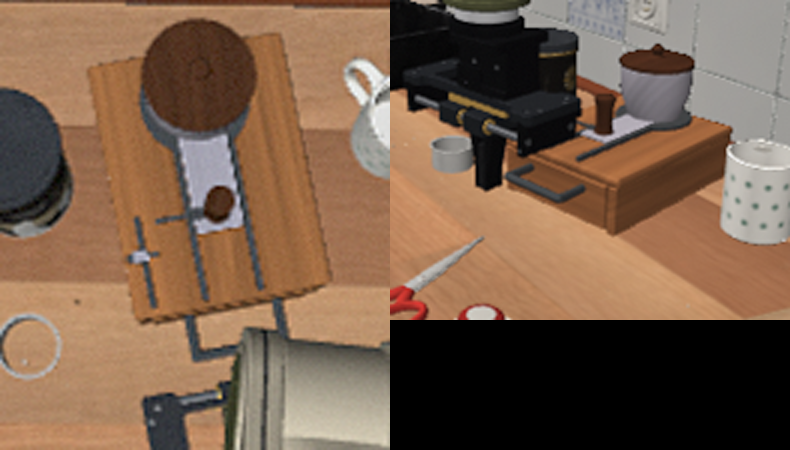

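Run:
```python
from h import *
def pr(n,w):
    c=get_calibration(n);v=np.array(c["K"])@(R.from_quat(c["rotation"]).as_matrix().T@(np.array(w)-c["position"]));return (v[:2]/v[2]).round(1)
for z in(.0,.029,.05,.07):print(z,pr("side",[.4485,-.0534,z]))
# bar ends in side crop
for p in((513,176),(577,193)):
    q=((p[0]-390)/2+200,p[1]/2+140);print(q,ray(get_calibration("side"),q,.045))
for p in((195,357),(237,347)):
    q=(p[0]/3+200,p[1]/3+85);print(q,ray(get_calibration("top"),q,.045))
print(pr("side",[.5135,-.041,.045]))
```

```text
0.0 [248.6 261. ]
0.029 [248.5 249. ]
0.05 [248.4 240.1]
0.07 [248.3 231.6]
(261.5, 228.0) [ 0.5102997  -0.00813582  0.045     ]
(293.5, 236.5) [ 0.54588101 -0.08249963  0.045     ]
(265.0, 204.0) [ 0.5027254  -0.00063394  0.045     ]
(279.0, 200.66666666666669) [ 0.5121302  -0.03806193  0.045     ]
[270.6 233. ]
```

Run:
```python
from h import *
s=read_state();p=np.array(s["ee_pos"]);M=R.from_quat(s["eef_rot"]).as_matrix()
def pr(n,w):
    c=get_calibration(n);v=np.array(c["K"])@(R.from_quat(c["rotation"]).as_matrix().T@(np.array(w)-c["position"]));return (v[:2]/v[2]).round(1)
for k in(0,.01,.02,.03,.04):
    print(k,[ (pr("wrist",p+M@[x,0,-k]),pr("side",p+M@[x,0,-k])) for x in(0,.0095,-.0095)])
im=camera("side");g=im.max(2)
for c in range(236,256,2):print(c,g[222:256,c].tolist())
import bench;print([x for x in dir(bench) if x[0]!='_'])
```

```text
0 [(array([254.5, 214.1]), array([248.5, 249. ])), (array([254.5, 200.5]), array([245.2, 250.5])), (array([254.6, 227.4]), array([251.8, 247.6]))]
0.01 [(array([254.5, 219.9]), array([248.5, 244.8])), (array([254.4, 205.7]), array([245.1, 246.3])), (array([254.5, 233.7]), array([251.7, 243.4]))]
0.02 [(array([254.4, 226.3]), array([248.4, 240.6])), (array([254.4, 211.5]), array([245.1, 242. ])), (array([254.5, 240.7]), array([251.7, 239.2]))]
0.03 [(array([254.4, 233.3]), array([248.4, 236.4])), (array([254.3, 217.9]), array([245. , 237.7])), (array([254.4, 248.3]), array([251.7, 235. ]))]
0.04 [(array([254.3, 241.1]), array([248.3, 232.1])), (array([254.3, 225. ]), array([245. , 233.4])), (array([254.4, 256.8]), array([251.7, 230.7]))]
236 [125, 124, 122, 143, 191, 200, 198, 196, 195, 195, 197, 198, 193, 192, 192, 192, 190, 187, 188, 188, 186, 185, 184, 185, 183, 182, 185, 189, 187, 186, 187, 190, 195, 199]
238 [109, 106, 117, 164, 201, 197, 197, 198, 198, 196, 194, 197, 197, 193, 191, 191, 191, 191, 192, 190, 186, 184, 184, 185, 186, 186, 183, 184, 186, 190, 190, 184, 182, 190]
240
[... 692 characters left out ...]
 11, 12, 11, 11, 12, 10, 11, 9, 14, 116, 204, 197, 195, 194, 195, 194, 191, 192, 191, 191, 190, 190, 191, 189, 185, 186, 189, 189, 189, 187]
250 [9, 10, 7, 8, 12, 10, 11, 11, 9, 10, 8, 5, 85, 182, 204, 198, 196, 198, 197, 194, 192, 192, 193, 189, 190, 191, 190, 190, 191, 189, 189, 189, 189, 188]
252 [10, 11, 9, 10, 9, 10, 11, 10, 11, 9, 7, 88, 184, 204, 200, 199, 198, 197, 197, 196, 196, 195, 192, 192, 190, 190, 191, 189, 189, 190, 188, 188, 187, 188]
254 [10, 8, 7, 8, 8, 8, 9, 6, 6, 8, 42, 142, 207, 200, 198, 199, 201, 197, 194, 195, 197, 198, 198, 194, 193, 192, 191, 190, 189, 189, 188, 187, 186, 187]
['PlanningError', 'camera', 'close_job', 'get_calibration', 'hold_point_z', 'read_state']
```

Both cameras put the shut fingertips about 38 mm behind the reported TCP, so the fingers passed over the bar. I'll go back and lower 38 mm further, watching the force.

{"op": "drive_tool", "data": {"increments": [[-0.03, 0, -0.07, 0, 0, 0], [-0.1, 0, -0.1, 0, 0, 0], [-0.18, 0, -0.1, 0, 0, 0], [-0.26, 0, -0.1, 0, 0, 0], [-0.288, 0, -0.1, 0, 0, 0]]}}

```text
time: 4.93
ee_pos: [0.5362, -0.0347, 0.059]
eef_rot: [-0.102, 0.995, -0.0, 0.001]
ft_force: [-0.2, -0.4, 0.7]
width: 0.0004
grip_force: 0.0
```

{"op": "drive_tool", "data": {"increments": [[0, 0, 0, 0, 0, 0], [0, 0, 0.05, 0, 0, 0], [0, 0, 0.1, 0, 0, 0], [0, 0, 0.14, 0, 0, 0], [0, 0, 0.16, 0, 0, 0]]}}

```text
time: 5.35
ee_pos: [0.5315, -0.0363, 0.0092]
eef_rot: [-0.1, 0.995, 0.0, -0.001]
ft_force: [0.6, 0.4, -0.3]
width: 0.0002
grip_force: 0.0
```

{"op": "drive_tool", "data": {"increments": [[0, 0, 0.015, 0, 0, 0], [0, 0, 0.03, 0, 0, 0], [0, 0, 0.045, 0, 0, 0], [0, 0, 0.06, 0, 0, 0], [0, 0, 0.07, 0, 0, 0]]}}

```text
time: 5.77
ee_pos: [0.5334, -0.036, -0.0104]
eef_rot: [-0.101, 0.995, 0.0, 0.0]
ft_force: [0.5, -0.2, -0.6]
width: 0.0005
grip_force: 0.0
```

{"op": "drive_tool", "data": {"increments": [[0.015, 0, 0, 0, 0, 0], [0.03, 0, 0, 0, 0, 0], [0.045, 0, 0, 0, 0, 0], [0.06, 0, 0, 0, 0, 0], [0.075, 0, 0, 0, 0, 0]]}}

```text
time: 6.18
ee_pos: [0.5111, -0.0406, -0.0099]
eef_rot: [-0.101, 0.995, 0.0, 0.0]
ft_force: [2.4, 0.2, -1.5]
width: 0.0004
grip_force: 1.0
```

{"op": "drive_tool", "data": {"increments": [[0.025, 0, 0, 0, 0, 0], [0.055, 0, 0, 0, 0, 0], [0.085, 0, 0, 0, 0, 0], [0.115, 0, 0, 0, 0, 0], [0.14, 0, 0, 0, 0, 0]]}}

```text
time: 6.6
ee_pos: [0.4691, -0.0492, -0.0101]
eef_rot: [-0.101, 0.995, 0.0, 0.0]
ft_force: [2.6, -0.5, 0.9]
width: 0.0006
grip_force: 1.2
```

{"op": "drive_tool", "data": {"increments": [[0.008, 0, 0, 0, 0, 0], [0.016, 0, 0, 0, 0, 0], [0.024, 0, 0, 0, 0, 0], [0.03, 0, 0, 0, 0, 0], [0.03, 0, 0, 0, 0, 0]]}}

```text
time: 7.02
ee_pos: [0.4617, -0.0507, -0.0101]
eef_rot: [-0.101, 0.995, -0.0, 0.001]
ft_force: [3.8, -0.9, -1.3]
width: 0.0003
grip_force: 1.6
```

{"op": "drive_tool", "data": {"increments": [[0.004, 0, 0, 0, 0, 0], [0.008, 0, 0, 0, 0, 0], [0.008, 0, 0, 0, 0, 0], [0.008, 0, 0, 0, 0, 0], [0.008, 0, 0, 0, 0, 0]]}}

```text
time: 7.43
ee_pos: [0.4616, -0.0508, -0.0097]
eef_rot: [-0.101, 0.995, -0.0, 0.002]
ft_force: [12.2, 2.0, -7.8]
width: 0.0007
grip_force: 6.0
```

At the stop: the force jumped to 12 N with no further travel. Backing off and rising towards a point above the knob.

{"op": "drive_tool", "data": {"increments": [[-0.02, 0, 0, 0, 0, 0], [-0.025, 0, 0, 0, 0, 0], [-0.025, 0, -0.1, 0, 0, 0], [-0.025, 0, -0.22, 0, 0, 0], [-0.025, 0, -0.35, 0, 0, 0]]}}

```text
time: 7.85
ee_pos: [0.4643, -0.0502, 0.0949]
eef_rot: [-0.1, 0.995, -0.0, -0.002]
ft_force: [0.9, 0.1, -1.5]
width: 0.0008
grip_force: 0.0
```

{"op": "drive_tool", "data": {"increments": [[0, 0, -0.1, 0, 0, 0], [-0.05, 0, -0.2, 0, 0, 0], [-0.15, 0, -0.25, 0, 0, 0], [-0.27, 0, -0.25, 0, 0, 0], [-0.35, 0, -0.25, 0, 0, 0]], "claw": 0.4}}

```text
time: 8.27
ee_pos: [0.5716, -0.0272, 0.1706]
eef_rot: [-0.102, 0.995, 0.0, 0.001]
ft_force: [-0.9, 0.5, -0.1]
width: 0.0261
grip_force: 0.0
```

{"op": "drive_tool", "data": {"increments": [[-0.1, 0, 0, 0, 0, 0], [-0.2, 0, 0, 0, 0, 0], [-0.2, 0, 0, 0, 0, 0], [-0.2, 0, 0, 0, 0, 0], [-0.2, 0, 0, 0, 0, 0]]}}

```text
time: 8.68
ee_pos: [0.6271, -0.0173, 0.1691]
eef_rot: [-0.1, 0.995, -0.0, -0.001]
ft_force: [-0.3, -0.2, -0.1]
width: 0.0509
grip_force: 0.0
```

Run:
```python
from h import *
s=read_state();print(s["ee_pos"],s["eef_rot"],s["width"],s["ft_force"])
def pr(n,w):
    c=get_calibration(n);v=np.array(c["K"])@(R.from_quat(c["rotation"]).as_matrix().T@(np.array(w)-c["position"]));return (v[:2]/v[2]).round(1)
print(pr("wrist",[.629,-.018,.127]),pr("wrist",s["ee_pos"]),pr("wrist",[.46-.02,-.058,.045]))
cv2.imwrite("pics/w3.png",camera("wrist"))
```

```text
[ 0.62707727 -0.01732498  0.16914504] [-1.00240638e-01  9.94962638e-01 -2.37070321e-04 -1.05205845e-03] 0.05085691636552107 [-0.34756821 -0.21613472 -0.05903119]
[253.4 196.6] [254.5 214.1] [251.5 -48.6]
```

View pics/w3.png

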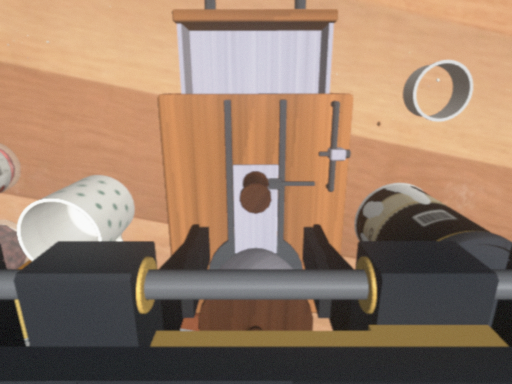

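The tray is out. The knob top is at (257,196), centred between the fingers; the gate pointer is on row ≈184 and the rider pointer on row ≈154. Descending to the knob.

{"op": "drive_tool", "data": {"increments": [[-0.007, 0, 0.06, 0, 0, 0], [-0.007, 0, 0.14, 0, 0, 0], [-0.007, 0, 0.22, 0, 0, 0], [-0.007, 0, 0.28, 0, 0, 0], [-0.007, 0, 0.32, 0, 0, 0]]}}

```text
time: 9.15
ee_pos: [0.6283, -0.0164, 0.0725]
eef_rot: [-0.1, 0.995, 0.0, -0.001]
ft_force: [0.4, 0.4, -0.7]
width: 0.0524
grip_force: 0.0
```

{"op": "drive_tool", "data": {"increments": [[0, 0, 0.02, 0, 0, 0], [0, 0, 0.04, 0, 0, 0], [0, 0, 0.06, 0, 0, 0], [0, 0, 0.08, 0, 0, 0], [0, 0, 0.08, 0, 0, 0]]}}

```text
time: 9.57
ee_pos: [0.6297, -0.0162, 0.0492]
eef_rot: [-0.101, 0.995, 0.0, -0.0]
ft_force: [-0.7, -0.1, -0.3]
width: 0.0527
grip_force: 0.0
```

Run:
```python
from h import *
s=read_state();print(s["ee_pos"],s["eef_rot"],s["width"],s["ft_force"])
a=camera("wrist")[80:340,120:400];b=camera("side")[140:260,230:390]
a=cv2.resize(a,(420,390),interpolation=2);b=cv2.resize(b,(380,285),interpolation=2)
o=np.zeros((390,800,3),np.uint8);o[:,:420]=a;o[:285,420:]=b
cv2.imwrite("pics/ws4.png",o)
```

```text
[ 0.62968378 -0.01622199  0.04918382] [-1.00645788e-01  9.94922267e-01  7.73073405e-05 -3.20432444e-04] 0.05268248137214963 [-0.69041777 -0.08008875 -0.33083528]
```

View pics/ws4.png

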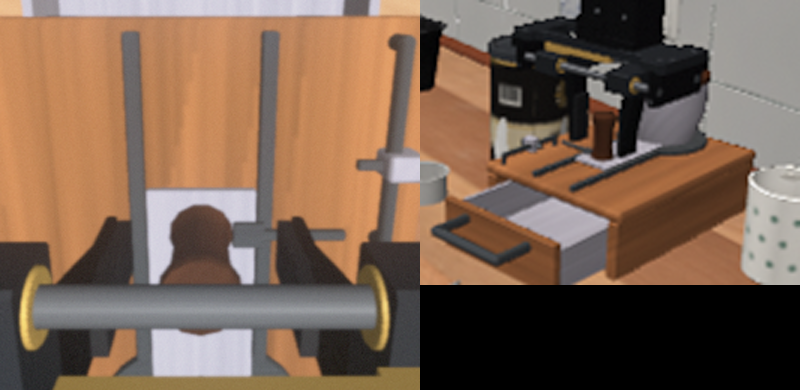

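The fingers straddle the knob stem just above the slide, and the tray stands out. Gripping.

{"op": "drive_tool", "data": {"increments": [[0, 0, 0, 0, 0, 0], [0, 0, 0, 0, 0, 0], [0, 0, 0, 0, 0, 0], [0, 0, 0, 0, 0, 0], [0, 0, 0, 0, 0, 0]], "claw": 1, "force": 40}}

```text
time: 10.08
ee_pos: [0.6301, -0.0162, 0.05]
eef_rot: [-0.101, 0.995, 0.0, 0.0]
ft_force: [-0.0, -0.8, 0.1]
width: 0.0267
grip_force: 0.5
```

{"op": "drive_tool", "data": {"increments": [[0, 0, 0, 0, 0, 0], [0, 0, 0, 0, 0, 0], [0, 0, 0, 0, 0, 0], [0, 0, 0, 0, 0, 0], [0, 0, 0, 0, 0, 0]]}}

```text
time: 10.5
ee_pos: [0.6303, -0.0173, 0.0499]
eef_rot: [-0.1, 0.995, -0.001, 0.0]
ft_force: [2.7, -4.6, -1.8]
width: 0.0227
grip_force: 39.2
```

{"op": "drive_tool", "data": {"increments": [[0.015, 0, 0, 0, 0, 0], [0.03, 0, 0, 0, 0, 0], [0.045, 0, 0, 0, 0, 0], [0.06, 0, 0, 0, 0, 0], [0.075, 0, 0, 0, 0, 0]]}}

```text
time: 10.92
ee_pos: [0.6087, -0.0218, 0.05]
eef_rot: [-0.1, 0.995, -0.001, 0.001]
ft_force: [6.5, -4.7, -4.8]
width: 0.0223
grip_force: 39.1
```

{"op": "drive_tool", "data": {"increments": [[0, 0, 0, 0, 0, 0], [0, 0, 0, 0, 0, 0], [0, 0, 0, 0, 0, 0], [0, 0, 0, 0, 0, 0], [0, 0, 0, 0, 0, 0]]}}

```text
time: 11.33
ee_pos: [0.6088, -0.0218, 0.05]
eef_rot: [-0.1, 0.995, -0.001, 0.001]
ft_force: [5.1, -5.3, -3.4]
width: 0.0224
grip_force: 39.1
```

Run:
```python
from h import *
s=read_state();print(s["ee_pos"],s["eef_rot"],s["width"],s["ft_force"])
a=camera("wrist")[140:265,270:430]
cv2.imwrite("pics/w5.png",cv2.resize(a,(768,600),interpolation=2))
```

```text
[ 0.60880061 -0.0218015   0.0499721 ] [-1.00267113e-01  9.94959962e-01 -6.71414914e-04  8.53600281e-04] 0.022380086855193417 [ 5.10385238 -5.25055405 -3.37308027]
```

View pics/w5.png

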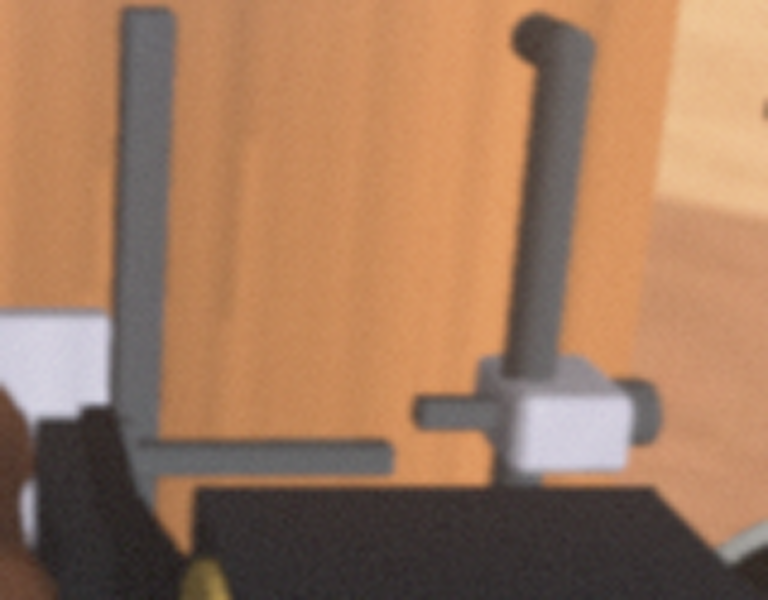

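Run:
```python
from h import *
c=get_calibration("wrist");f=lambda x,y:ray(c,(270+x/4.8,140+y/4.8),.079)[:2]
g,r=f(392,457),f(415,411.5)
for a in(.2016,.201):
  e=np.array([np.cos(a),np.sin(a)]);n=np.array([-e[1],e[0]])
  print("to go mm",1e3*(g-r)@e,"gap",1e3*(r-g)@n, g,r)
g2=f(180,457);print(np.degrees(np.arctan2(*(-(g-g2)[0],(g-g2)[1]))))
```

```text
to go mm 5.91990143190735 gap 2.239055551977253 [0.5992066  0.03352111] [0.59295825 0.03452943]
to go mm 5.921243799575706 gap 2.2355032083012376 [0.5992066  0.03352111] [0.59295825 0.03452943]
11.450369575301478
```

The gate tip is at crop (392,457) and the rider tip at (415,411), so 5.9 mm remain. The 2.2 mm gap I get matches the stated 2 mm.

{"op": "drive_tool", "data": {"increments": [[0.005, 0, 0, 0, 0, 0], [0.01, 0, 0, 0, 0, 0], [0.015, 0, 0, 0, 0, 0], [0.0195, 0, 0, 0, 0, 0], [0.0195, 0, 0, 0, 0, 0]]}}

```text
time: 11.8
ee_pos: [0.6031, -0.023, 0.05]
eef_rot: [-0.1, 0.995, -0.001, 0.001]
ft_force: [5.2, -5.2, -3.8]
width: 0.0226
grip_force: 39.1
```

{"op": "drive_tool", "data": {"increments": [[0, 0, 0, 0, 0, 0], [0, 0, 0, 0, 0, 0], [0, 0, 0, 0, 0, 0], [0, 0, 0, 0, 0, 0], [0, 0, 0, 0, 0, 0]]}}

```text
time: 12.22
ee_pos: [0.6032, -0.023, 0.05]
eef_rot: [-0.1, 0.995, -0.001, 0.001]
ft_force: [5.0, -4.7, -3.7]
width: 0.0225
grip_force: 39.1
```

Run:
```python
from h import *
s=read_state();print(s["ee_pos"],s["width"],s["ft_force"])
a=camera("wrist")[140:265,270:430]
cv2.imwrite("pics/w6.png",cv2.resize(a,(768,600),interpolation=2))
```

```text
[ 0.60318268 -0.02297822  0.04999237] 0.02245662143671974 [ 5.03132108 -4.66126303 -3.72226103]
```

View pics/w6.png

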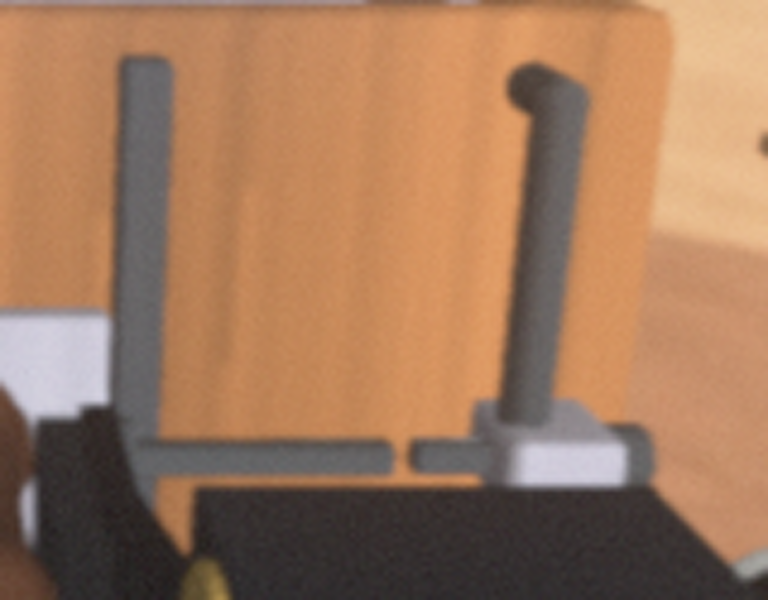

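Both pointers are level at crop row ≈456, across the small gap at x≈402. The grip is steady, so I'm handing in.

```bash
python3 -c "
from bench import *
print(close_job())"
```

```text
the job is handed in; nothing more can be done
None
```

I pulled the tray out to its stop and handed the job in at about 12 s, still holding the gate by its knob. Its pointer is level with the rider's to within about 0.2 mm, and the rider and the other four items were left where they stood.

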